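# Solar house through the sprung gate of the lamp test bay

### The job

Stand the model house that has the solar panel on its roof upright on the open apron of the plywood test bay, in front of the sprung flap. Then push it along the floor through the doorway (not lifted over the flap) until it stands upright inside the bay, clear of the flap, with the flap sprung fully shut behind it. Leave the plain house with the chimney standing where it is.

Things in the scene. Friction and masses are not known exactly. Their poses are not given: they have to be found in the camera images.
- solar_house_center (a point): Centre (32.5 mm up) of the rigid white house to move: 62 mm long (x), 50 wide (y), walls 40 high, 45 degree gable roof, ridge along x, 65 high in all, no eaves, no chimney. A dark solar panel, 46 x 26 x 3 mm, lies on one roof slope (-y side). z up. Loose, 0.11 to 0.22 kg; grip it across the long walls (50 mm), below the roof.
- plain_house_center (a point): Centre (32.5 mm above its underside) of a bystander house of the same size and make, without a solar panel and with a 12 mm square chimney on the roof (72 mm high in all). Loose; it must stay where it is.
- bay: Fixed open-topped plywood bay. Origin: mid-doorway at table height; x into the bay (push direction), z up. Floor 6 mm thick, 112 wide, x -120 to 200; open apron at x < -10. Doorway 80 mm wide between posts (x -10 to 0, 48 high). Bay 96 wide inside, walls 48 high, end wall at x 192. The flap sweeps to x = 85: it can shut only with the house's centre at x 118 to 160.
- flap (a joint): Angle (rad) of the aluminium flap in the doorway: 82 mm long, 3 thick, 10 to 46 mm above the table. Upright hinge at bay x 3, y +40 mm; 0 = shut, grows as the free end swings into the bay, stops at 1.65; cannot swing out to the apron. A light spring (about 1 N on the house) shuts it within a second once nothing holds it open.
Things that resemble listed ones, but are neither listed nor needed, are in the scene too. Leave any blue or turquoise look-alike of the part that bears solar_house_center alone.

How it is judged:
By the outcome, as a careful person would: the job done as asked, in the order asked, and still so for the second after the job is handed in, with the robot touching nothing.
It also fails if it takes over 53 s, if anything falls off the work surface, if the arm or the gripper's body presses on something with over 40 N, if the wrist force passes 120 N, or if a joint passes its speed limit or range.

### The arm

A 6-joint arm with a two-finger parallel gripper is mounted at the origin on the work surface. World frame = base frame: x ahead of the robot, y to its left, z up, the work surface at z = 0. Lengths are in mm, angles in degrees, forces in N, time in s.
With the tool pointing down it reaches from about 300 to 1000 mm from the base axis. Payload 5.1 kg.
Tool frame: the origin (TCP) lies midway between the tips of the shut fingers; the grasp point (between the pads) lies 19 mm behind it; z points along the fingers, y is the direction in which the jaws open and shut (so a half turn about z gives the same grasp; the last joint's range is limited). The gripper opens to 95 mm and grips with 3 to 60 N. Pads are 20 mm wide; open, the fingers measure 119 mm over their backs; the gripper's body (75 mm by 180 mm) begins 59 mm behind the grasp point.
Start: joints at [-81.795, 7.093, 94.555, -0, 78.352, -4.733], TCP at [145.494, -633.495, 214.656] pointing down, gripper open.
Joint ranges: [-149.61, 149.61], [-58.7, 133.49], [1.44, 155.28], [-77.14, 257.14], [18.33, 153.61], [-166.67, 166.67]. Speed limits (degrees/s): [147.25, 147.25, 180, 180, 180, 180].

### API

Orientations are given as [roll, pitch, yaw] about the fixed x, y, z axes, in that order (R = Rz(yaw) Ry(pitch) Rx(roll)).
In Python, from station import read_state, camera, hand_in gives the robot as it stands.
- The arm moves only by the shell command python3 -m handwheel 'ROWS' [FORCE]. ROWS is JSON, one flat list of numbers, 7 for each row, row after row: the gripper command: -1 is shut, 1 is fully open, values between are in proportion, then the shift along the tool's x, y, z in mm, then the turn, a rotation vector about the tool's x, y, z in rad. A call has 1 to 10 rows; each row shifts and turns the pose as measured when the row begins, along the tool's axes as they then stand; what a row does not reach is not made up. A row lasts 1/8 s, in which the tool goes at most 62.5 mm and 10.7 degrees, less where a joint would pass 70% of its speed; a pose out of reach is approached as far as the arm can. A call is refused whole if a number of a shift passes 62.5 or a number of a turn 0.188, either way. A call with a gripper value outside its range is refused whole. The fingers move at their own pace and stop on an object; FORCE is the grip in N (left out, the last holds). Time passes only in rows, so rows that do not move let the fingers close. It gives the time, the measured TCP pose, the force and the opening at its end, in the units of the state.
- read_state(): the state, without advancing time (a new reading comes with each control period).
- camera(name): name is "side" or "top" or "wrist"; returns a dict with "image" (384x512x3 uint8, blue, green, red), "depth" (384x512 float32, mm along the optical axis (not along the pixel's ray), 0 where there is no reading), "vfov" (degrees; the focal length in pixels is half the picture's height over the tangent of half this angle, whatever the lens; pixels are square), "cx", "cy" (the principal point, pixels), "R" (3x3) and "t" (3): a world point X has camera coordinates R X + t; the wrist camera has in their place "hand_eye" (4x4, takes a point from camera to tool coordinates, whose origin is the TCP and whose axes are the flange's). Camera axes: x right, y down, z forward; pixel columns grow to the right and rows downward; lengths in mm; the calibration is good to about 2 mm. A picture is of the moment at which its call begins: read the wrist's pose just before it.
- hand_in(): hands the job in, once; it reports no verdict.
The state is a dict: "clock": time; "joints": joint angles; "joint_velocities": joint speeds; "tau": joint torques, N m; "position": TCP position; "ee_rot": TCP orientation; "ft_force": force on the tool from outside, world axes, zero at the start; "wrist_torque": the same for the moment, N m; "gripper_width": finger opening in mm.
Only numpy, scipy, OpenCV 4.12 (cv2) and the standard library are available. Lean on these libraries where they do the work, as an engineer would, in place of code of your own. Each camera call takes 0.05 s, during which the arm holds its last target.

## Working session

There is one attempt and no reset: what is moved stays moved. The work goes in short steps, Python scripts to look and compute and a shell command to move; the robot and the scene stay as the last step left them, time stands still between calls to the robot, and variables do not carry over. Pictures are saved under pics/ and viewed, and the job is handed in when it is done.

```bash
ls; mkdir -p pics; python3 - <<'E'
from station import read_state, camera
import cv2,numpy as np
for n in ("side","top","wrist"):
    c=camera(n); cv2.imwrite(f"pics/{n}0.png",c["image"]); np.savez(f"{n}0.npz",**c)
    print(n,c["vfov"],c["cx"],c["cy"],np.round(c.get("R",c.get("hand_eye")),3).tolist(),np.round(c.get("t",0),1), (c["depth"]>0).mean())
print(read_state())
E
```

```text
pics
side 52.6745259159909 248.3818658502687 191.6080276998054 [[0.947, -0.322, -0.005], [-0.209, -0.603, -0.77], [0.245, 0.73, -0.638]] [-505.9   51.6  796.7] 0.9958953857421875
top 52.68066214092218 255.0107523848793 192.77117117913403 [[-0.001, -1.0, -0.006], [-0.987, 0.002, -0.159], [0.159, 0.006, -0.987]] [-136.2  479.3  875.2] 0.9959971110026041
wrist 60.663464957816664 255.73776663046922 191.1374289642031 [[-0.001, -0.964, -0.264, 73.274], [1.0, -0.001, -0.0, -1.129], [0.0, -0.264, 0.964, -169.463], [0.0, 0.0, 0.0, 1.0]] 0 0.9962056477864584
{'clock': 0.15, 'joints': array([-8.17946968e+01,  7.12461527e+00,  9.46153338e+01, -9.15299936e-04,
        7.83526557e+01, -4.73172325e+00]), 'joint_velocities': array([-0.00853269, -0.20041781, -0.10363439,  0.02239819, -0.0352607 ,
       -0.04605222]), 'tau': array([ 9.83544851e-04, -4.18191040e+01, -3.60471654e+01,  7.75388000e-02,
        4.69367125e-02, -9.99199460e-05]), 'position': array([ 145.42771268, -633.01008581,  213.6807856 ]), 'ee_rot': array([-1.79907637e+02, -6.74589272e-03,  1.29372065e+01]), 'ft_force': array([-0.68061957,  0.00864513, -0.10267456]), 'wrist_torque': array([-0.0474501 ,  0.00408136,  0.0308787 ]), 'gripper_width': 95.14203979990087}
```

View pics/side0.png

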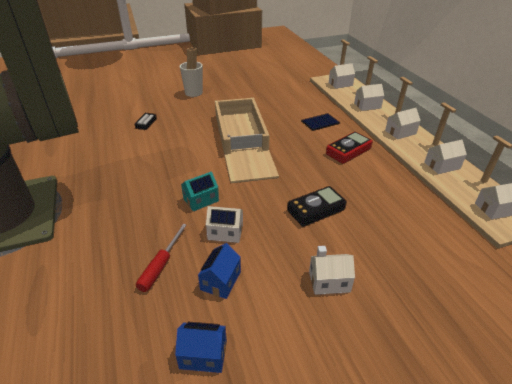

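View pics/top0.png

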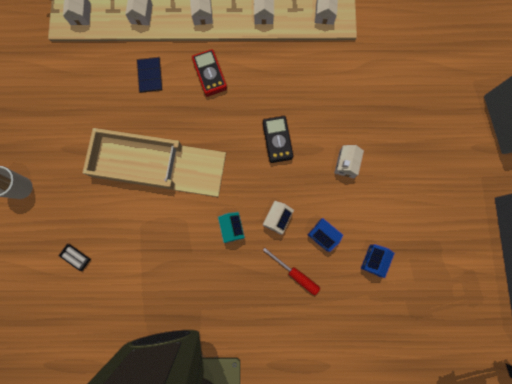

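View pics/wrist0.png

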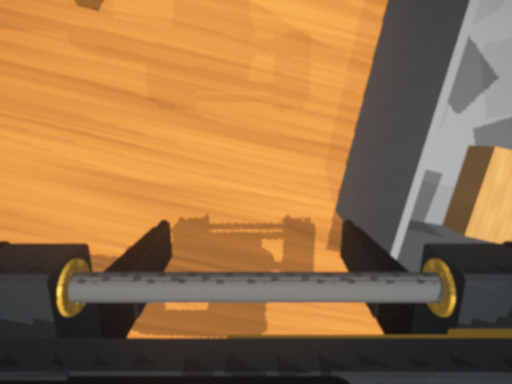

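```bash
cat > h.py <<'E'
import numpy as np,cv2
def load(n): return dict(np.load(n))
def K(c):
    f=c["image"].shape[0]/2/np.tan(np.radians(float(c["vfov"])/2)); return f,float(c["cx"]),float(c["cy"])
def cloud(c):
    f,cx,cy=K(c); d=c["depth"].astype(float); v,u=np.mgrid[:d.shape[0],:d.shape[1]]
    P=np.stack([(u-cx)/f*d,(v-cy)/f*d,d],-1)
    return (P-c["t"])@c["R"]   # R^T (p-t)
def ray(c,u,v,z):
    f,cx,cy=K(c); d=c["R"].T@np.array([(u-cx)/f,(v-cy)/f,1]); o=-c["R"].T@c["t"]
    return o+d*(z-o[2])/d[2]
E
python3 - <<'E'
from h import *
s=load("side0.npz");t=load("top0.npz")
a=cv2.resize(s["image"][90:310,130:370],None,fx=3.2,fy=2.7,interpolation=cv2.INTER_CUBIC); cv2.imwrite("pics/sz.png",cv2.resize(s["image"][160:300,170:270],None,fx=4,fy=4,interpolation=cv2.INTER_CUBIC))
cv2.imwrite("pics/tz.png",cv2.resize(t["image"][120:250,75:295],None,fx=3.5,fy=3.5,interpolation=cv2.INTER_CUBIC))
C=cloud(t);S=cloud(s)
for n,X in(("t",C),("s",S)): print(n,np.median(X[...,2][300:340,300:400]))
for p in [(279,218),(272,215),(285,220),(268,226),(280,204),(348,162),(205,170),(173,160),(130,135)]: print(p,C[p[1],p[0]].round(1))
for p in [(224,215),(224,233),(237,220),(245,165),(240,150)]: print('s',p,S[p[1],p[0]].round(1))
E
```

```text
t -0.9124529483076403
s -0.1581784627098361
(279, 218) [ 417.4 -191.5   60. ]
(272, 215) [ 425.2 -176.    50.7]
(285, 220) [ 413.4 -205.6   53. ]
(268, 226) [ 400.5 -166.9   42.9]
(280, 204) [ 450.3 -194.6   53.1]
(348, 162) [ 544.7 -350.4   71.7]
(205, 170) [541.2 -13.7   6.6]
(173, 160) [562.7  62.5  22.4]
(130, 135) [619.  162.9  44.7]
s (224, 215) [ 418.  -203.4   56.8]
s (224, 233) [ 413.5 -213.3   20.6]
s (237, 220) [ 439.  -216.1   49. ]
s (245, 165) [5.261e+02 2.000e-01 6.300e+00]
s (240, 150) [535.   66.6   5.4]
```

View pics/sz.png

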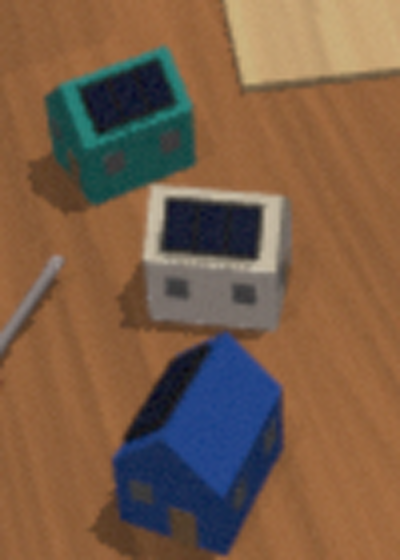

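View pics/tz.png

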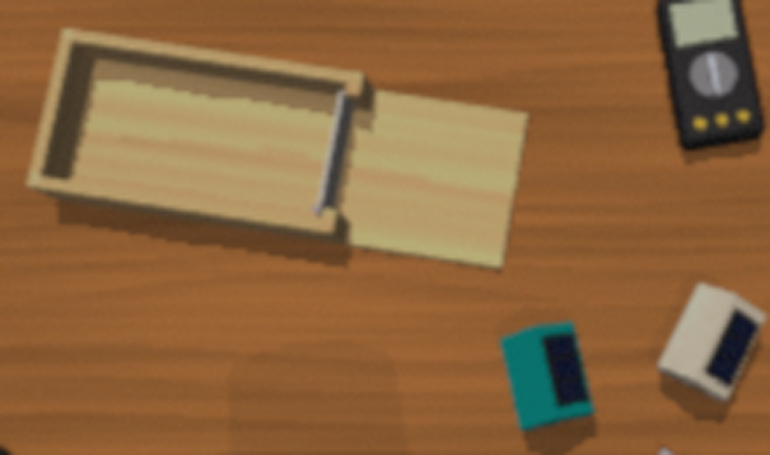

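```bash
cat > m.py <<'E'
from h import *
from scipy import ndimage
s=load("side0.npz");t=load("top0.npz")
def house(P,cen,name):
    m=(np.hypot(P[...,0]-cen[0],P[...,1]-cen[1])<48)&(P[...,2]>12)&(P[...,2]<90)
    Q=P[m]; 
    r=cv2.minAreaRect(Q[:,:2].astype(np.float32)); print(name,"rect",np.round(r[0],1),np.round(r[1],1),round(r[2],1),"ztop",np.percentile(Q[:,2],[95,99]).round(1))
    b=Q[Q[:,2]>np.percentile(Q[:,2],99)-5]; c=b[:,:2].mean(0); u,_,vt=np.linalg.svd(b[:,:2]-c); print("  ridge mid",c.round(1),"dir",np.degrees(np.arctan2(vt[0,1],vt[0,0])).round(1),len(b), np.ptp((b[:,:2]-c)@vt[0]).round(1))
T=cloud(t);S=cloud(s)
for nm,P in(("top",T),("side",S)):
    house(P,(420,-190),nm+" solar"); house(P,(545,-345),nm+" plain")
    # bay: wall tops z 42..54
    m=(P[...,0]>470)&(P[...,0]<680)&(P[...,1]>-80)&(P[...,1]<270)
    w=m&(P[...,2]>44)&(P[...,2]<54); Q=P[w]; r=cv2.minAreaRect(Q[:,:2].astype(np.float32)); print(nm,"walls",np.round(r[0],1),np.round(r[1],1),round(r[2],2),cv2.boxPoints(r).round(1).tolist())
    fl=m&(P[...,2]>3.5)&(P[...,2]<54); 
    lab,n=ndimage.label(fl); k=np.argmax(np.bincount(lab.ravel())[1:])+1
    Q=P[lab==k]; r=cv2.minAreaRect(Q[:,:2].astype(np.float32)); print(nm,"all",np.round(r[0],1),np.round(r[1],1),round(r[2],2),cv2.boxPoints(r).round(1).tolist())
# by image rays: apron corners (top zoom)
for q in [(527,112),(500,268)]: print("apron",ray(t,75+q[0]/3.5,120+q[1]/3.5,6).round(1))
for q in [(67,30),(27,187)]: print("endwall",ray(t,75+q[0]/3.5,120+q[1]/3.5,48).round(1))
E
python3 m.py
```

```text
top solar rect [ 422.5 -191.7] [49.8 62.5] 63.4 ztop [63.7 65.2]
  ridge mid [ 421.3 -193.2] dir 153.9 144 61.4
top plain rect [ 556.9 -363.7] [50.6 60.6] 75.1 ztop [66.9 72.2]
  ridge mid [ 543.8 -348. ] dir -129.9 30 14.2
top walls [565.9 157.1] [211.8 112.8] 81.03 [[493.70001220703125, 61.29999923706055], [605.0999755859375, 43.70000076293945], [638.2000122070312, 252.8000030517578], [526.7000122070312, 270.3999938964844]]
top all [563.1 102.3] [322.4 125.9] 80.78 [[475.20001220703125, -46.70000076293945], [599.5, -66.80000305175781], [651.0999755859375, 251.39999389648438], [526.7999877929688, 271.5]]
side solar rect [ 419.7 -194.1] [47.6 63.5] 64.9 ztop [62.9 64.2]
  ridge mid [ 420.2 -194.9] dir -26.3 171 60.6
side plain rect [ 556.6 -364.1] [52.  62.2] 75.3 ztop [66.1 72.2]
  ridge mid [ 542.3 -348.5] dir -78.8 59 14.7
side walls [565.  158.3] [214.9 113. ] 81.06 [[492.5, 60.900001525878906], [604.0999755859375, 43.29999923706055], [637.5, 255.60000610351562], [525.9000244140625, 273.20001220703125]]
side all [556.2 104.2] [324.4 113.2] 80.9 [[474.70001220703125, -47.0], [586.5, -64.9000015258789], [637.7999877929688, 255.39999389648438], [526.0, 273.29998779296875]]
apron [586.9 -63.8   6. ]
apron [475.  -46.2   6. ]
endwall [634.2 248.8  48. ]
endwall [524.4 268.6  48. ]
```

```bash
cat > plan.py <<'E'
import sys,numpy as np
from station import read_state
from scipy.spatial.transform import Rotation as Ro
# usage: plan.py x y z yaw nrows [shift-only-world]
x,y,z,yaw,n=map(float,sys.argv[1:6]);n=int(n)
s=read_state();p=np.array(s["position"],float);R=Ro.from_euler("xyz",s["ee_rot"],degrees=True)
G=Ro.from_euler("xyz",[180,0,yaw],degrees=True)
print("t",s["clock"],"p",p.round(1),"rot",np.round(s["ee_rot"],2),"F",np.round(s["ft_force"],1),"w",round(float(s["gripper_width"]),1),"j",np.round(s["joints"],1))
tot=(R.inv()*G).as_rotvec();d=(np.array([x,y,z])-p)/n
print("err",(n*d).round(1),"turn",tot.round(3))
for i in range(n):
    t=R.inv().apply(d);print(np.round(t,1).tolist(),np.round(tot/n,3).tolist())
    R=R*Ro.from_rotvec(tot/n)
E
python3 plan.py 421 -193.5 150 -26.2 10
```

```text
t 0.15 p [ 145.4 -633.   213.7] rot [-1.7991e+02 -1.0000e-02  1.2940e+01] F [-0.7  0.  -0.1] w 95.1 j [-81.8   7.1  94.6  -0.   78.4  -4.7]
err [275.6 439.5 -63.7] turn [-0.002  0.     0.683]
[36.7, -36.7, 6.4] [-0.0, 0.0, 0.068]
[34.1, -39.1, 6.4] [-0.0, 0.0, 0.068]
[31.4, -41.3, 6.4] [-0.0, 0.0, 0.068]
[28.5, -43.4, 6.4] [-0.0, 0.0, 0.068]
[25.4, -45.2, 6.4] [-0.0, 0.0, 0.068]
[22.3, -46.8, 6.4] [-0.0, 0.0, 0.068]
[19.0, -48.2, 6.4] [-0.0, 0.0, 0.068]
[15.7, -49.4, 6.4] [-0.0, 0.0, 0.068]
[12.3, -50.4, 6.4] [-0.0, 0.0, 0.068]
[8.8, -51.1, 6.4] [-0.0, 0.0, 0.068]
```

```bash
python3 -m handwheel '[0.47,36.7,-36.7,4,0,0,0.068, 0.47,34,-39,4,0,0,0.068, 0.47,31.4,-41.3,4,0,0,0.068, 0.47,28.5,-43.4,4,0,0,0.068, 0.47,25.4,-45.2,4,0,0,0.068, 0.47,22.3,-46.8,4,0,0,0.068, 0.47,19,-48.2,4,0,0,0.068, 0.47,15.7,-49.4,4,0,0,0.068, 0.47,12.3,-50.4,4,0,0,0.068, 0.47,8.8,-51.1,4,0,0,0.068]'; python3 plan.py 421 -193.5 170 -26.2 2
```

```text
clock: 1.4
position: [430.5, -184.4, 170.8]
ee_rot: [-179.8, 0.1, -27.8]
ft_force: [0.3, -1.0, 0.5]
gripper_width: 69.7
t 1.4 p [ 430.5 -184.4  170.8] rot [-1.798e+02  7.000e-02 -2.778e+01] F [ 0.3 -1.   0.5] w 69.7 j [-29.9 -14.9 119.7   0.2  75.3  87.9]
err [-9.5 -9.1 -0.8] turn [-0.003  0.001 -0.028]
[-2.1, 6.2, 0.4] [-0.002, 0.001, -0.014]
[-2.2, 6.2, 0.4] [-0.002, 0.001, -0.014]
```

```bash
python3 -m handwheel '[0.47,-2,6.2,0,0,0,-0.014, 0.47,-2,6,0,0,0,-0.014, 0.47,0,0,0,0,0,0]'; python3 - <<'E'
from station import *
from h import *
from scipy.spatial.transform import Rotation as Ro
s=read_state();c=camera("wrist");cv2.imwrite("pics/w1.png",c["image"])
R=Ro.from_euler("xyz",s["ee_rot"],degrees=True).as_matrix();H=np.array(c["hand_eye"])
# camera->world
M=R@H[:3,:3];o=R@H[:3,3]+s["position"]
c=dict(c);c["R"]=M.T;c["t"]=-M.T@o
np.savez("w1.npz",**{k:c[k] for k in("image","depth","vfov","cx","cy","R","t")})
P=cloud(c);m=(np.hypot(P[...,0]-421,P[...,1]+193.5)<48)&(P[...,2]>25)&(P[...,2]<75)
Q=P[m];r=cv2.minAreaRect(Q[:,:2].astype(np.float32));print(r,np.percentile(Q[:,2],99))
b=Q[Q[:,2]>np.percentile(Q[:,2],99)-5];q=b[:,:2];l=cv2.fitLine(q.astype(np.float32),cv2.DIST_L2,0,.01,.01).ravel();print(l,np.degrees(np.arctan2(l[1],l[0])))
E
python3 plan.py 421 -193.5 170 -26.2 1
```

```text
clock: 1.78
position: [421.0, -191.9, 169.9]
ee_rot: [-179.8, 0.2, -25.8]
ft_force: [0.4, 0.6, 0.2]
gripper_width: 69.7
((420.76690673828125, -190.5831298828125), (50.04159927368164, 62.99099349975586), 63.19953918457031) 64.62544733117389
[   0.8960734    -0.44390586  420.9315     -192.583     ] -26.353355
t 1.825 p [ 421.1 -191.9  169.9] rot [-1.7981e+02  1.6000e-01 -2.5790e+01] F [ 1.  -0.4 -0.3] w 70.0 j [-31.3 -15.6 120.3   0.2  75.4  84.5]
err [-0.1 -1.6  0.1] turn [-0.003  0.003  0.007]
[0.6, 1.5, -0.1] [-0.003, 0.003, 0.007]
```

View pics/w1.png

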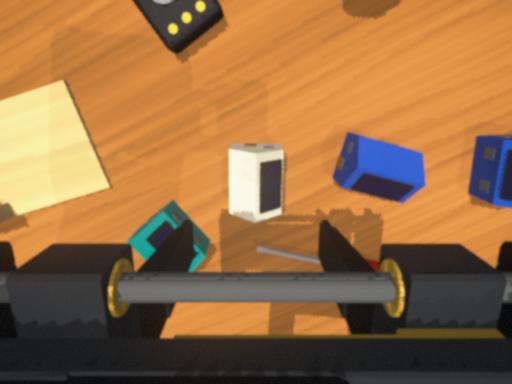

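```bash
python3 - <<'E'
from h import *
t=load("top0.npz");P=cloud(t)
hsv=cv2.cvtColor(t["image"],cv2.COLOR_BGR2HSV)
m=(hsv[...,0]>80)&(hsv[...,0]<125)&(hsv[...,1]>120)&(P[...,2]>15)&(P[...,2]<90)&(np.hypot(P[...,0]-421,P[...,1]+193)<150)&~((np.hypot(P[...,0]-421,P[...,1]+193)<45))
Q=P[m][:,:2]-[421,-192.7];a=np.radians(-26.3);x=Q@[np.cos(a),np.sin(a)];y=Q@[np.sin(a),-np.cos(a)]
for sgn in(-1,1):
    k=y*sgn>0;print(sgn,"x",x[k].min(),x[k].max(),"y",y[k].min(),y[k].max(),"near fingers",np.abs(y[k&(abs(x)<18)]).min() if (k&(abs(x)<18)).any() else None)
E
```

```text
-1 x -106.52962381910513 -34.565694500127314 y -125.13843589242894 -54.40717191327563 near fingers None
1 x -17.395696937815952 40.820388925746286 y 79.17211712827908 146.2187263982936 near fingers 79.17211712827908
```

```bash
python3 -m handwheel '[0.47,0.4,0.8,45,-0.003,0.003,0.008, 0.47,0,0,45,0,0,0, 0.47,0,0,35,0,0,0, 0.47,0,0,15,0,0,0]'; python3 plan.py 421 -192.8 9 -26.3 1
```

```text
clock: 2.33
position: [422.1, -198.9, 29.9]
ee_rot: [180.0, -0.5, -26.8]
ft_force: [-0.5, -0.2, -0.3]
gripper_width: 69.9
t 2.325 p [ 422.1 -198.9   29.9] rot [179.97  -0.52 -26.78] F [-0.5 -0.2 -0.3] w 69.9 j [-31.8  -5.5 126.4   0.   58.6  84.9]
err [ -1.1   6.1 -20.9] turn [ 0.001 -0.009 -0.008]
[-3.9, -4.9, 20.9] [0.001, -0.009, -0.008]
```

```bash
python3 -m handwheel '[0.47,-3.9,-4.9,12,0,-0.009,-0.008, 0.47,0,0,9,0,0,0, 0.47,0,0,0,0,0,0]'; python3 plan.py 421 -192.8 9 -26.3 1
```

```text
clock: 2.7
position: [421.6, -193.9, 9.0]
ee_rot: [180.0, -0.1, -26.4]
ft_force: [-0.1, -0.4, 0.5]
gripper_width: 69.7
t 2.7 p [ 421.6 -193.9    9. ] rot [ 1.7996e+02 -8.0000e-02 -2.6400e+01] F [-0.1 -0.4  0.5] w 69.7 j [-31.3  -3.5 127.   -0.   56.4  85.1]
err [-0.6  1.1 -0. ] turn [ 0.001 -0.001 -0.002]
[-1.0, -0.8, 0.0] [0.001, -0.001, -0.002]
```

```bash
python3 -m handwheel '[-1,-0.8,-0.8,0,0,0,0, -1,0,0,0,0,0,0, -1,0,0,0,0,0,0, -1,0,0,0,0,0,0, -1,0,0,0,0,0,0]' 20; python3 plan.py 539.8 -0.2 116 81 10
```

```text
clock: 3.32
position: [422.7, -193.5, 11.2]
ee_rot: [179.9, -0.3, -26.4]
ft_force: [1.2, -0.7, -3.1]
gripper_width: 49.8
t 3.325 p [ 422.7 -193.5   11.2] rot [179.93  -0.31 -26.37] F [ 1.2 -0.7 -3.1] w 49.8 j [-31.2  -3.7 127.   -0.   56.5  85.2]
err [117.1 193.3 104.8] turn [ 0.006 -0.003 -1.874]
[2.0, -22.5, -10.5] [0.001, -0.0, -0.187]
[6.1, -21.8, -10.5] [0.001, -0.0, -0.187]
[10.1, -20.2, -10.5] [0.001, -0.0, -0.187]
[13.7, -18.0, -10.5] [0.001, -0.0, -0.187]
[16.8, -15.2, -10.5] [0.001, -0.0, -0.187]
[19.3, -11.8, -10.5] [0.001, -0.0, -0.187]
[21.2, -8.0, -10.5] [0.001, -0.0, -0.187]
[22.3, -3.9, -10.5] [0.001, -0.0, -0.187]
[22.6, 0.3, -10.5] [0.001, -0.0, -0.187]
[22.1, 4.5, -10.5] [0.001, -0.0, -0.187]
```

```bash
python3 -m handwheel '[-1,0,0,-20,0,0,0, -1,0,0,-40,0,0,0, -1,0,0,-40,0,0,0]'; python3 plan.py 539.8 -0.2 118 81 10
```

```text
clock: 3.7
position: [418.7, -191.1, 108.6]
ee_rot: [180.0, 0.3, -26.4]
ft_force: [1.3, -1.2, -0.4]
gripper_width: 49.5
t 3.7 p [ 418.7 -191.1  108.6] rot [179.99   0.34 -26.38] F [ 1.3 -1.2 -0.4] w 49.5 j [-31.2 -12.2 123.8  -0.   68.8  85.2]
err [121.1 190.9   9.4] turn [-0.005  0.004 -1.874]
[2.4, -22.5, -1.0] [-0.001, 0.0, -0.187]
[6.5, -21.6, -1.0] [-0.001, 0.0, -0.187]
[10.4, -20.1, -1.0] [-0.001, 0.0, -0.187]
[14.0, -17.8, -1.0] [-0.001, 0.0, -0.187]
[17.0, -14.8, -1.0] [-0.001, 0.0, -0.187]
[19.5, -11.4, -1.0] [-0.001, 0.0, -0.187]
[21.3, -7.6, -1.0] [-0.001, 0.0, -0.187]
[22.3, -3.5, -1.0] [-0.001, 0.0, -0.187]
[22.6, 0.8, -1.0] [-0.001, 0.0, -0.187]
[22.1, 4.9, -0.9] [-0.001, 0.0, -0.187]
```

```bash
python3 -m handwheel '[-1,2.4,-22.5,-1,0,0,-0.187, -1,6.5,-21.6,-1,0,0,-0.187, -1,10.4,-20,-1,0,0,-0.187, -1,14,-17.8,-1,0,0,-0.187, -1,17,-14.8,-1,0,0,-0.187, -1,19.5,-11.4,-1,0,0,-0.187, -1,21.3,-7.6,-1,0,0,-0.187, -1,22.3,-3.5,-1,0,0,-0.187, -1,22.6,0.8,-1,0,0,-0.187, -1,22,5,-1,0,0,-0.187]'; python3 plan.py 539.8 -0.2 118 81 1
```

```text
clock: 4.95
position: [542.5, 4.2, 121.4]
ee_rot: [-180.0, 0.1, 81.4]
ft_force: [0.6, 0.7, -0.9]
gripper_width: 49.9
t 4.95 p [542.5   4.2 121.4] rot [-1.7997e+02  1.0000e-01  8.1370e+01] F [ 0.6  0.7 -0.9] w 49.9 j [-5.200e+00 -2.000e+00  1.133e+02 -1.000e-01  6.880e+01  3.500e+00]
err [-2.7 -4.4 -3.4] turn [-0.001  0.002  0.006]
[-4.8, -2.0, 3.4] [-0.001, 0.002, 0.006]
```

```bash
python3 -m handwheel '[-1,-4.8,-2,20,0,0,0.006, -1,0,0,30,0,0,0, -1,0,0,0,0,0,0]'; python3 plan.py 539.8 -0.2 19 81 1; python3 - <<'E'
from station import *
import cv2,numpy as np
for n in("side","top"):
    c=camera(n);np.savez(n+"2.npz",**c);cv2.imwrite(f"pics/{n}2.png",c["image"])
i=cv2.imread("pics/side2.png")[60:240,170:330];j=cv2.imread("pics/top2.png")[100:280,120:280]
cv2.imwrite("pics/c2.png",cv2.resize(np.hstack([i,j]),None,fx=2.4,fy=2.4,interpolation=cv2.INTER_CUBIC))
E
```

```text
clock: 5.32
position: [537.9, -0.6, 67.3]
ee_rot: [-179.8, 0.2, 80.8]
ft_force: [-0.4, -0.8, -1.6]
gripper_width: 49.8
t 5.325 p [537.9  -0.6  67.3] rot [-1.7977e+02  1.7000e-01  8.0810e+01] F [-0.4 -0.8 -1.6] w 49.8 j [ -5.7   1.2 115.8  -0.2  63.3   3.6]
err [  1.9   0.4 -48.3] turn [-0.004  0.003 -0.003]
[0.8, 2.0, 48.3] [-0.004, 0.003, -0.003]
```

View pics/c2.png

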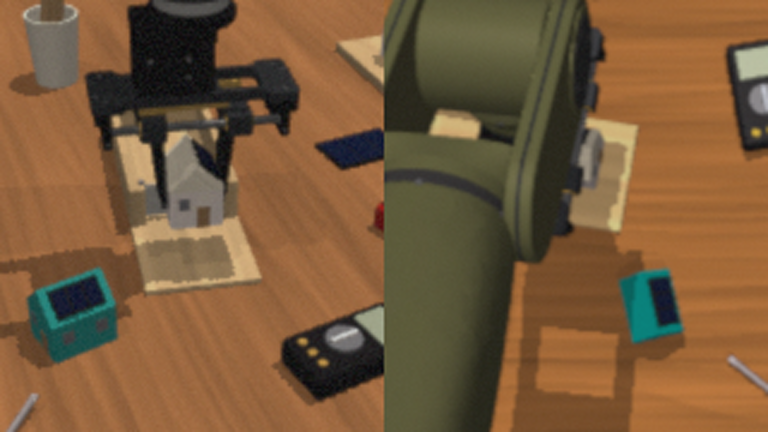

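```bash
python3 -m handwheel '[-1,0.8,2,25,-0.004,0.003,0, -1,0,0,17,0,0,0, -1,0,0,3,0,0,0, -1,0,0,2,0,0,0]'; python3 plan.py 539.8 -0.2 16 81 1;
```

```text
clock: 5.92
position: [546.3, -1.9, 27.1]
ee_rot: [179.2, -0.0, 80.6]
ft_force: [0.2, 0.5, -1.7]
gripper_width: 49.9
t 5.925 p [546.3  -1.9  27.1] rot [ 1.7918e+02 -4.0000e-02  8.0640e+01] F [ 0.2  0.5 -1.7] w 49.9 j [ -5.8   4.8 116.5  -0.   57.9   3.5]
err [ -6.5   1.7 -11.1] turn [ 0.014 -0.001 -0.006]
[0.7, -6.9, 11.0] [0.014, -0.001, -0.006]
```

```bash
python3 -m handwheel '[-1,0.7,-6.9,4,0.014,0,-0.006, -1,0,0,0,0,0,0]'; python3 plan.py 539.8 -0.2 16 81 1;
```

```text
clock: 6.18
position: [540.0, -0.1, 23.9]
ee_rot: [179.9, -0.0, 81.0]
ft_force: [0.1, -1.0, -1.5]
gripper_width: 49.8
t 6.175 p [ 5.40e+02 -1.00e-01  2.39e+01] rot [ 1.7994e+02 -5.0000e-02  8.1010e+01] F [ 0.1 -1.  -1.5] w 49.8 j [-5.700e+00  4.800e+00  1.169e+02  1.000e-01  5.830e+01  3.200e+00]
err [-0.2 -0.1 -7.9] turn [ 0.001 -0.001  0.   ]
[-0.1, -0.2, 7.9] [0.001, -0.001, 0.0]
```

```bash
python3 -m handwheel '[-1,0,0,4,0,0,0, -1,0,0,2,0,0,0, -1,0,0,1,0,0,0,-1,0,0,0,0,0,0]'; python3 plan.py 539.8 -0.2 16 81 1;
```

```text
clock: 6.68
position: [540.7, -0.1, 17.2]
ee_rot: [179.9, -0.0, 81.0]
ft_force: [-0.2, 0.5, -0.4]
gripper_width: 50.2
t 6.675 p [ 5.407e+02 -1.000e-01  1.720e+01] rot [ 1.7985e+02 -5.0000e-02  8.1020e+01] F [-0.2  0.5 -0.4] w 50.2 j [ -5.7   5.4 117.    0.   57.5   3.2]
err [-0.9 -0.1 -1.2] turn [ 0.003 -0.001  0.   ]
[-0.3, -0.9, 1.2] [0.003, -0.001, 0.0]
```

```bash
python3 -m handwheel '[-1,0,0,1,0,0,0,-1,0,0,0,0,0,0]'; python3 -m handwheel '[-1,0,0,0.5,0,0,0,-1,0,0,0,0,0,0]'; python3 plan.py 539.8 -0.2 16 81 1;
```

```text
clock: 6.92
position: [541.1, -0.1, 17.4]
ee_rot: [179.9, -0.0, 81.0]
ft_force: [0.3, 0.0, -0.7]
gripper_width: 49.9
clock: 7.18
position: [541.1, -0.1, 17.2]
ee_rot: [179.9, -0.0, 81.0]
ft_force: [-1.1, 0.6, 1.0]
gripper_width: 50.1
t 7.175 p [ 5.411e+02 -1.000e-01  1.720e+01] rot [ 1.7985e+02 -5.0000e-02  8.1030e+01] F [-1.1  0.6  1. ] w 50.1 j [ -5.7   5.4 117.    0.   57.5   3.2]
err [-1.3 -0.1 -1.2] turn [ 0.003 -0.001  0.   ]
[-0.3, -1.3, 1.2] [0.003, -0.001, 0.0]
```

```bash
python3 -m handwheel '[0.47,0,0,0,0,0,0,0.47,0,0,0,0,0,0,0.47,0,0,0,0,0,0,0.47,0,0,-15,0,0,0,0.47,0,0,-40,0,0,0,0.47,0,0,-40,0,0,0]'; python3 plan.py 525.8 -88.5 112 81 2;
```

```text
clock: 7.92
position: [538.6, 0.0, 112.3]
ee_rot: [-179.8, -0.0, 81.0]
ft_force: [0.5, -0.6, -0.4]
gripper_width: 70.0
t 7.925 p [538.6   0.  112.3] rot [-1.7979e+02 -3.0000e-02  8.1020e+01] F [ 0.5 -0.6 -0.4] w 70.0 j [ -5.7  -1.9 114.1   0.   68.    3.2]
err [-12.8 -88.5  -0.3] turn [-0.004 -0.     0.   ]
[-44.7, 0.6, 0.1] [-0.002, -0.0, 0.0]
[-44.7, 0.6, 0.1] [-0.002, -0.0, 0.0]
```

```bash
python3 -m handwheel '[-0.6,-35,0,0,0,0,0,-0.6,-35,0,0,0,0,0,-0.6,0,0,0,0,0,0]'; python3 plan.py 529.7 -64.4 18 81 2; python3 - <<'E'
from station import *
from h import *
from scipy.spatial.transform import Rotation as Ro
s=read_state();c=camera("wrist");cv2.imwrite("pics/w3.png",c["image"])
R=Ro.from_euler("xyz",s["ee_rot"],degrees=True).as_matrix();H=np.array(c["hand_eye"])
M=R@H[:3,:3];o=R@H[:3,3]+s["position"]
c=dict(c);c["R"]=M.T;c["t"]=-M.T@o
P=cloud(c)
sd=camera("side");S=cloud(sd);cv2.imwrite("pics/s3.png",sd["image"])
for P in(P,S):
    m=(np.hypot(P[...,0]-540,P[...,1])<46)&(P[...,2]>30)&(P[...,2]<80)&((P[...,1]-64)*.9877+(P[...,0]-550)*.1564<-15)
    Q=P[m];r=cv2.minAreaRect(Q[:,:2].astype(np.float32));print(r,np.percentile(Q[:,2],99))
    z=np.percentile(Q[:,2],99)
    q=Q[Q[:,2]>z-5][:,:2];l=cv2.fitLine(q.astype(np.float32),cv2.DIST_L2,0,.01,.01).ravel();print(l,np.degrees(np.arctan2(l[1],l[0])))
E
```

```text
clock: 8.3
position: [532.1, -71.0, 121.7]
ee_rot: [179.4, -0.0, 81.1]
ft_force: [-0.1, 0.1, -0.5]
gripper_width: 45.0
t 8.3 p [532.1 -71.  121.7] rot [ 1.7937e+02 -1.0000e-02  8.1110e+01] F [-0.1  0.1 -0.5] w 45.0 j [-1.340e+01 -3.200e+00  1.144e+02  1.000e-01  6.820e+01 -4.500e+00]
err [  -2.4    6.6 -103.7] turn [ 0.011 -0.     0.002]
[3.0, -2.3, 51.8] [0.005, -0.0, 0.001]
[3.0, -2.0, 51.9] [0.005, -0.0, 0.001]
((539.3666381835938, -0.902740478515625), (62.24162292480469, 50.27405548095703), 81.05587768554688) 70.55760253160582
[ 1.5051131e-01  9.8860830e-01  5.4138336e+02 -1.3459210e-01] 81.34344
((539.0335083007812, -2.559314727783203), (65.39328002929688, 49.55347442626953), 80.78993225097656) 70.40593961109722
[ 2.1802625e-01  9.7594291e-01  5.4084448e+02 -6.5806756e+00] 77.40687
```

View pics/w3.png

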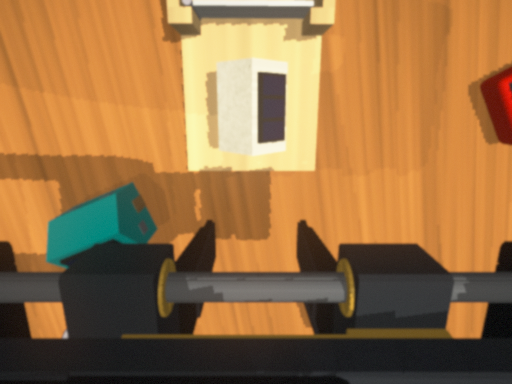

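View pics/s3.png

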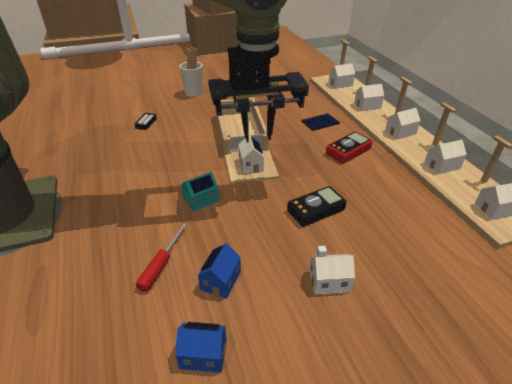

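```bash
python3 -m handwheel '[-0.6,0,-2.3,40,0.011,0,0,-0.6,0,0,35,0,0,0,-0.6,0,0,20,0,0,0,-0.6,0,0,0,0,0,0]'; python3 plan.py 529.7 -64.4 15 81 1
```

```text
clock: 8.9
position: [531.3, -64.8, 24.8]
ee_rot: [180.0, -0.1, 81.5]
ft_force: [0.4, -1.2, 0.1]
gripper_width: 18.6
t 8.9 p [531.3 -64.8  24.8] rot [ 1.7998e+02 -1.2000e-01  8.1470e+01] F [ 0.4 -1.2  0.1] w 18.6 j [-1.280e+01  4.100e+00  1.175e+02  1.000e-01  5.840e+01 -4.300e+00]
err [-1.6  0.4 -9.8] turn [ 0.    -0.002  0.008]
[0.2, -1.6, 9.8] [0.0, -0.002, 0.008]
```

```bash
python3 -m handwheel '[-0.6,0,-1.6,7,0,-0.002,0.008,-0.6,8,0,2,0,0,0,-0.6,8,0,0,0,0,0,-0.6,8,0,0,0,0,0,-0.6,0,0,0,0,0,0]'; python3 plan.py 565.2 159.8 16 81 18
```

```text
clock: 9.52
position: [536.3, -38.2, 18.9]
ee_rot: [179.7, -0.0, 81.1]
ft_force: [-0.3, 0.3, 0.3]
gripper_width: 19.1
t 9.525 p [536.3 -38.2  18.9] rot [179.66  -0.    81.08] F [-0.3  0.3  0.3] w 19.1 j [ -9.8   4.7 117.5   0.   57.4  -0.9]
err [ 28.9 198.   -2.9] turn [ 0.006 -0.     0.001]
[11.1, -0.1, 0.2] [0.0, -0.0, 0.0]
[11.1, -0.1, 0.2] [0.0, -0.0, 0.0]
[11.1, -0.1, 0.2] [0.0, -0.0, 0.0]
[11.1, -0.1, 0.2] [0.0, -0.0, 0.0]
[11.1, -0.1, 0.2] [0.0, -0.0, 0.0]
[11.1, -0.1, 0.2] [0.0, -0.0, 0.0]
[11.1, -0.1, 0.2] [0.0, -0.0, 0.0]
[11.1, -0.1, 0.2] [0.0, -0.0, 0.0]
[11.1, -0.1, 0.2] [0.0, -0.0, 0.0]
[11.1, -0.1, 0.2] [0.0, -0.0, 0.0]
[11.1, -0.1, 0.2] [0.0, -0.0, 0.0]
[11.1, -0.1, 0.2] [0.0, -0.0, 0.0]
[11.1, -0.1, 0.2] [0.0, -0.0, 0.0]
[11.1, -0.1, 0.2] [0.0, -0.0, 0.0]
[11.1, -0.1, 0.2] [0.0, -0.0, 0.0]
[11.1, -0.1, 0.2] [0.0, -0.0, 0.0]
[11.1, -0.1, 0.2] [0.0, -0.0, 0.0]
[11.1, -0.1, 0.2] [0.0, -0.0, 0.0]
```

```bash
python3 -m handwheel '[-0.6,9,0,0,0,0,0,-0.6,9,0,0.5,0,0,0,-0.6,9,0,0.5,0,0,0,-0.6,9,0,0,0,0,0,-0.6,9,0,0,0,0,0]'; python3 plan.py 565.2 159.8 16 81 15 | head -3;  python3 -m handwheel '[-0.6,9,0,0,0,0,0,-0.6,9,0,0,0,0,0]'; python3 plan.py 565.2 159.8 16 81 15 | head -3; python3 - <<'E'
from station import *
import cv2
i=camera("side")["image"];cv2.imwrite("pics/s4.png",cv2.resize(i[60:200,170:310],None,fx=4,fy=4))
i=camera("wrist")["image"];cv2.imwrite("pics/w4.png",i)
E
```

```text
clock: 10.15
position: [544.3, 7.8, 18.6]
ee_rot: [179.6, 0.1, 81.1]
ft_force: [0.1, -2.2, 0.8]
gripper_width: 19.0
t 10.15 p [544.3   7.8  18.6] rot [1.7958e+02 1.0000e-01 8.1060e+01] F [ 0.1 -2.2  0.8] w 19.0 j [ -4.8   5.5 116.7  -0.2  57.4   4.3]
err [ 20.9 152.   -2.6] turn [0.007 0.002 0.001]
[10.2, -0.2, 0.2] [0.0, 0.0, 0.0]
clock: 10.4
position: [547.5, 26.9, 18.6]
ee_rot: [179.5, 0.1, 81.1]
ft_force: [-0.1, -1.6, 0.6]
gripper_width: 18.8
t 10.4 p [547.5  26.9  18.6] rot [1.7954e+02 9.0000e-02 8.1060e+01] F [-0.1 -1.6  0.6] w 18.8 j [ -2.7   6.  116.2  -0.2  57.4   6.3]
err [ 17.7 132.9  -2.6] turn [0.008 0.002 0.001]
[8.9, -0.2, 0.2] [0.001, 0.0, 0.0]
```

View pics/s4.png

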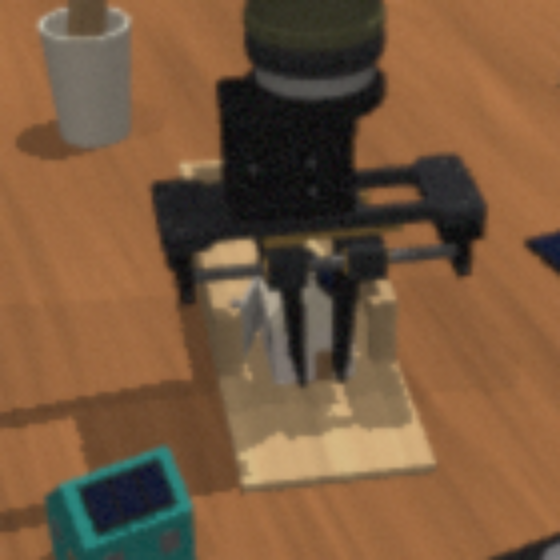

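View pics/w4.png

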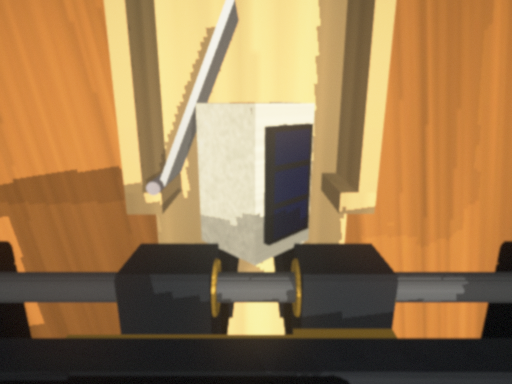

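```bash
python3 -m handwheel '[-0.6,9,0,0,0,0,0,-0.6,9,0,0,0,0,0,-0.6,9,0,0,0,0,0,-0.6,9,0,0,0,0,0,-0.6,9,0,0,0,0,0]'; python3 plan.py 565.2 159.8 16 81 9 | head -3; python3 - <<'E'
from station import *
import cv2
i=camera("wrist")["image"];cv2.imwrite("pics/w5.png",i)
E
```

```text
clock: 11.12
position: [554.8, 74.4, 18.5]
ee_rot: [179.6, 0.1, 81.1]
ft_force: [0.1, -1.5, 0.6]
gripper_width: 19.1
t 11.125 p [554.8  74.4  18.5] rot [1.7957e+02 5.0000e-02 8.1050e+01] F [ 0.1 -1.5  0.6] w 19.1 j [  2.2   7.4 114.7  -0.2  57.5  11.3]
err [10.4 85.4 -2.5] turn [0.008 0.001 0.001]
[9.5, -0.3, 0.3] [0.001, 0.0, 0.0]
```

View pics/w5.png

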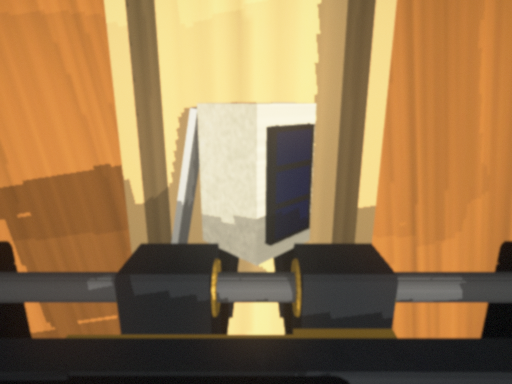

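```bash
python3 -m handwheel '[-0.6,9.5,0,0,0,0,0,-0.6,9.5,0,0,0,0,0,-0.6,9.5,0,0,0,0,0,-0.6,9.5,0,0,0,0,0,-0.6,9.5,0,0,0,0,0]'; python3 plan.py 565.2 159.8 16 81 4 | head -3;python3 -m handwheel '[-0.6,9,0,0,0,0,0,-0.6,9,0,0,0,0,0,-0.6,9,0,0,0,0,0,-0.6,5,0,0,0,0,0,-0.6,0,0,0,0,0,0]'; python3 plan.py 565.2 159.8 16 81 9 | head -3; python3 - <<'E'
from station import *
import cv2
i=camera("wrist")["image"];cv2.imwrite("pics/w6.png",i)
E
```

```text
clock: 11.8
position: [562.5, 125.4, 18.4]
ee_rot: [179.6, 0.0, 81.1]
ft_force: [0.0, -0.7, 1.2]
gripper_width: 18.9
t 11.8 p [562.5 125.4  18.4] rot [1.7959e+02 1.0000e-02 8.1060e+01] F [ 0.  -0.7  1.2] w 18.9 j [ 7.300e+00  9.300e+00  1.125e+02 -1.000e-01  5.780e+01  1.630e+01]
err [ 2.7 34.4 -2.4] turn [0.007 0.    0.001]
[8.6, -0.7, 0.6] [0.002, 0.0, 0.0]
clock: 12.42
position: [567.6, 160.1, 18.2]
ee_rot: [179.6, -0.0, 81.1]
ft_force: [0.2, 0.7, -0.2]
gripper_width: 19.4
t 12.425 p [567.6 160.1  18.2] rot [ 1.7963e+02 -1.0000e-02  8.1110e+01] F [ 0.2  0.7 -0.2] w 19.4 j [ 1.060e+01  1.090e+01  1.107e+02 -1.000e-01  5.810e+01  1.960e+01]
err [-2.4 -0.3 -2.2] turn [ 0.006 -0.     0.002]
[-0.1, -0.3, 0.2] [0.001, -0.0, 0.0]
```

View pics/w6.png

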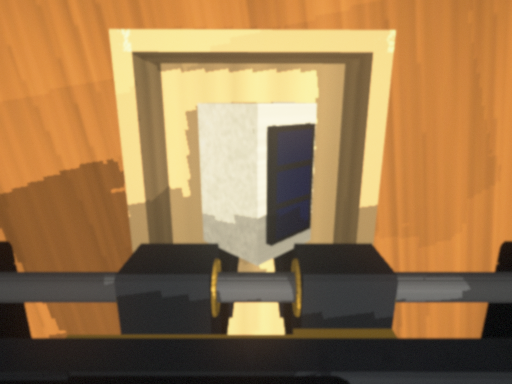

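```bash
python3 -m handwheel '[-0.6,-3,0,0,0,0,0,-0.6,0,0,0,0,0,0,-0.6,0,0,-15,0,0,0,-0.6,0,0,-40,0,0,0,-0.6,0,0,-40,0,0,0,-0.6,-60,0,-20,0,0,0,-0.6,-60,0,-20,0,0,0,-0.6,-60,0,0,0,0,0,-0.6,-60,0,0,0,0,0,-0.6,-60,0,0,0,0,0]'; cat > chk.py <<'E'
from station import *
from h import *
from scipy.spatial.transform import Rotation as Ro
s=read_state();c=camera("wrist");cv2.imwrite("pics/w7.png",c["image"])
R=Ro.from_euler("xyz",s["ee_rot"],degrees=True).as_matrix();H=np.array(c["hand_eye"])
M=R@H[:3,:3];o=R@H[:3,3]+s["position"]
c=dict(c);c["R"]=M.T;c["t"]=-M.T@o
sd=camera("side");tp=camera("top");cv2.imwrite("pics/s7.png",sd["image"]);cv2.imwrite("pics/t7.png",tp["image"])
cv2.imwrite("pics/c7.png",cv2.resize(np.hstack([sd["image"][60:220,180:320],tp["image"][110:270,75:255]]),None,fx=2.4,fy=2.4,interpolation=cv2.INTER_CUBIC))
u=np.array([.1564,.9877]);v=np.array([-.9877,.1564])
for n,P in(("w",cloud(c)),("s",cloud(sd)),("t",cloud(tp))):
    b=np.stack([(P[...,:2]-[550,64])@u,(P[...,:2]-[550,64])@v,P[...,2]],-1)
    m=(b[...,0]>15)&(b[...,0]<186)&(abs(b[...,1])<42)&(b[...,2]>54)&(b[...,2]<78);Q=b[m]
    if len(Q)>20:
        r=cv2.minAreaRect(Q[:,:2].astype(np.float32));print(n,"roof in bay",r,np.percentile(Q[:,2],99))
    f=b[(abs(b[...,1])<36)&(b[...,0]>-8)&(b[...,0]<90)&(b[...,2]>30)&(b[...,2]<49)]
    if len(f): print(n,"flap x",np.percentile(f[:,0],[5,50,95]).round(1),"y",np.percentile(f[:,1],[5,95]).round(1),len(f))
    m=(np.hypot(P[...,0]-545,P[...,1]+348)<55)&(P[...,2]>12)&(P[...,2]<90)
    if m.sum()>50:print(n,"plain top",P[m][:,2].max().round(1),P[m][P[m][:,2]>67][:,:2].mean(0).round(1))
E
python3 chk.py
```

```text
clock: 13.72
position: [521.9, -143.7, 167.5]
ee_rot: [178.9, 0.0, 81.5]
ft_force: [0.8, -0.3, -0.2]
gripper_width: 19.5
s roof in bay ((139.44949340820312, -4.444866180419922), (37.55613327026367, 63.67539596557617), 81.87174224853516) 69.87041810761816
s flap x [0.1 2.1 4.3] y [-28.2  31.7] 164
s plain top 73.9 [ 542.3 -348.3]
t roof in bay ((139.99166870117188, -5.07366943359375), (64.09710693359375, 41.09870147705078), 0.6372911930084229) 71.96438573704036
t flap x [-0.   1.   3.2] y [-30.4  32.4] 87
t plain top 74.8 [ 544. -348.]
```

```bash
ls pics
```

```text
c2.png
c7.png
s3.png
s4.png
s7.png
side0.png
side2.png
sz.png
t7.png
top0.png
top2.png
tz.png
w1.png
w3.png
w4.png
w5.png
w6.png
w7.png
wrist0.png
```

View pics/c7.png

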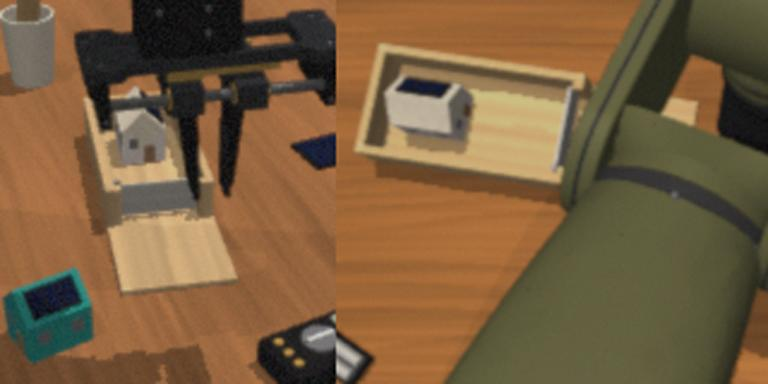

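View pics/w7.png

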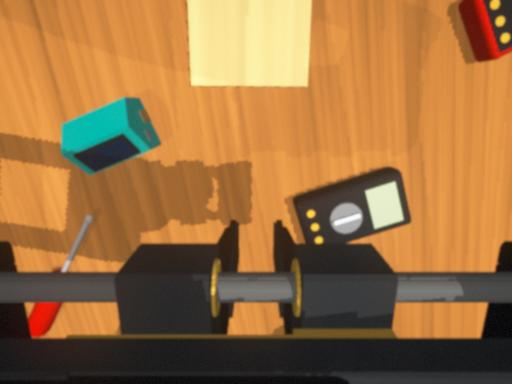

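```bash
python3 -m handwheel '[-0.6,0,0,0,0,0,0,-0.6,0,0,0,0,0,0,-0.6,0,0,0,0,0,0,-0.6,0,0,0,0,0,0]'; python3 chk.py; python3 -c "
from station import hand_in;print(hand_in())"
```

```text
clock: 14.38
position: [522.6, -140.7, 167.9]
ee_rot: [178.9, -0.0, 81.5]
ft_force: [-0.1, 0.5, 0.3]
gripper_width: 18.8
s roof in bay ((137.7167510986328, -3.7193031311035156), (63.31269073486328, 37.58846664428711), 0.5557898283004761) 69.7445355812204
s flap x [-0.2  2.   4.8] y [-28.3  31.7] 161
s plain top 73.2 [ 542.3 -348.4]
t roof in bay ((139.9456024169922, -3.587697982788086), (43.006656646728516, 63.00970458984375), 89.30233001708984) 72.10104519571422
t flap x [0.2 1.4 3.7] y [-33.6  25.6] 57
t plain top 74.1 [ 543.5 -348.3]
the job is handed in; nothing more can be done
None
```

I stood the solar-panel house upright on the apron and let go of it. I then pushed it along the floor through the flap from behind with the nearly closed fingers, lifted clear and handed in at about 14.5 s.

My last checks, from the side and top cameras (the wrist camera no longer had the bay in view):
- **House:** it stands upright with its roof at about 70–72 mm, against an expected 71. Its centre is at bay x of about 138–140, within the 118–160 needed.
- **Flap:** it lies flat across the doorway at x of about 1–2 mm, so it is shut.
- **Plain house:** it is still at its starting position to within about 1 mm.
- **Robot:** it is touching nothing. The wrist-force readings I saw stayed below about 4 N.

The two views disagreed by about 2 mm at most, which is within the calibration. No check failed.

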